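Hook and latch the cover onto a radio filter housing

TASK

Put the cover that has a tongue on the open radio filter housing: tilt it, hook its tongue under the housing's fixed lip, then swing the other edge down and press until the spring latch snaps closed over it, so that the cover lies fully home and flat. Let go, and leave the plain cover without a tongue, the screwdriver, the weight and the tray where they are.

Things in the scene. Friction and masses are not known exactly. Their poses are not given: they have to be found in the camera images.
- housing: Grey metal filter housing, fixed to the bench, turned about the vertical only. Origin: centre of the cover opening in plan, at bench level; x runs from the lip end to the latch end, z up. Spans x -90..100, y -75..75 mm, top of lip z 53. Opening: x -66.5..66.5, y -53..53 between walls that rise from the ledge (z 42) to z 46. Cavity below with tuning screws (under z 35).
- mouth (a point): Middle of the fixed lip's inner edge in plan, at ledge height (housing -66.5, 0, 42 mm). The lip spans the whole width, underside 6 mm and top 11 mm above this point. Under it a pocket takes the tongue: 13.5 mm deep towards -x, 68 mm wide, floor 4 mm below this point and reaching 8 mm inwards of it. The lip and the faces beside the pocket stop the plate's front edge at x -66.5.
- latch (a joint): Spring latch at the housing's +x end, slides along housing x: 0 closed (nose over the opening), up to 0.009 m as the nose is pushed outwards. Spring 1.5 N per mm, 4.5 N preload; returns by itself. Its nose has a ramp on top: pressing the cover's edge down there (10 to 20 N) drives it back until it snaps over the plate. The cover's weight, lowered gently, does not.
- latch_nose (a point): Lower front edge of the latch nose, 40 mm wide in y; at housing (61.5, 0, 47.3) mm when closed. The ramp climbs from 2 mm above this edge, outwards 6.5 mm and up 9 mm.
- cover: The cover with a tongue: plain aluminium plate 130 (x) x 100 (y) x 4 mm, about 0.2 kg, flat on the bench at the start, rib up. Origin: centre of the plate's underside (without tongue); z up. The tongue, 60 mm wide, 4 mm thick, in the plate's plane, sticks out 11 mm at the -x edge. Grip rib on top at x 0, y 0: 10 mm thick in x, 60 mm long in y, from z 4 to z 38 mm.
- tongue_tip (a point): middle of the tongue's outer end, on the underside: cover (-76, 0, 0) mm.
- free_edge (a point): middle of the cover's opposite edge, on the top face: cover (65, 0, 4) mm; this edge goes under the latch.
- plain_cover: the same plate with the same rib but no tongue; to be left alone. Origin: centre of its underside. The two covers lie left and right of the housing, either way round.
- driver: screwdriver lying beyond the housing; leave alone.
- weight: black round weight, 90 mm across, 40 mm high, beyond the housing; leave alone.
- tray: grey open tray 100 x 140 x 30 mm, beyond the housing; leave alone.
- seat (a point): Centre of the opening at ledge height (housing 0, 0, 42 mm). The seated cover's underside lies on the ledge, along both sides and the latch end: its origin is then here, within 1.5 mm in x and 3 mm in y (the play), its x along the housing's x.
Things that resemble listed ones, but are neither listed nor needed, are in the scene too. What is shaped like the cover but green or purple is not meant.

How it is judged:
On the way:
1. the tongue is hooked under the lip (5 mm or more) while the cover is still tilted (x of tongue_tip in the frame of housing below -0.0715 m and z of tongue_tip in the frame of housing between 0.03 and 0.047 m and angle between cover's own z axis and vertical above 0.08 rad), for 0.1 s.
At the end, for the whole second after the job is handed in: The cover lies flat on the housing's ledge (tilt under 0.03 rad, free edge's top within 1.5 mm of its seated height), its tongue at least 6 mm under the lip, its free edge under the nose of the latch, which is back within 1.5 mm of closed; the cover is centred sideways within 5 mm and at rest (x of tongue_tip in the frame of housing below -0.0725 m and z of tongue_tip in the frame of housing below 0.045 m and z of free_edge in the frame of housing below 0.0475 m and x of free_edge in the frame of housing above 0.0615 m and z of cover in the frame of housing above 0.0395 m and y of cover in the frame of housing between -0.005 and 0.005 m and angle between cover's own z axis and vertical below 0.03 rad and value of joint latch below 0.0015 m and linear speed of cover below 0.02 m/s); the robot touches nothing.
It fails at once if the plain cover is moved more than 30 mm (distance of plain_cover from where it was at the start of the episode above 0.03 m).
It fails at once if the screwdriver is moved more than 30 mm (distance of driver from where it was at the start of the episode above 0.03 m).
It fails at once if the weight is moved more than 30 mm (distance of weight from where it was at the start of the episode above 0.03 m).
It fails at once if the tray is moved more than 30 mm (distance of tray from where it was at the start of the episode above 0.03 m).
It also fails if it takes over 45 s, if anything falls off the work surface, if the arm or the gripper's body presses on something with over 40 N, if the wrist force passes 120 N, or if a joint passes its speed limit or range.

ROBOT

A 6-joint arm with a two-finger parallel gripper is mounted at the origin on the work surface. World frame = base frame: x ahead of the robot, y to its left, z up, the work surface at z = 0. Lengths are in m, angles in rad, forces in N, time in s.
With the tool pointing down it reaches from about 0.375 to 0.9 m from the base axis. Payload 3.1 kg.
Tool frame: the origin (TCP) lies midway between the tips of the shut fingers; the grasp point (between the pads) lies 19 mm behind it (grip_depth is the distance from the TCP to the grasp point, in m); y points along the fingers, z is the direction in which the jaws open and shut, and the axes are right-handed (so a half turn about y gives the same grasp; the last joint's range is limited). The gripper opens to 85 mm and grips with 20 to 120 N. Pads are 22 mm wide; open, the fingers measure 114 mm over their backs; the gripper's body (76 mm by 85 mm) begins 54 mm behind the grasp point. The pads swing forward as they close: fully open they stand 13 mm farther back than shut.
Start: joints at [1.071, 0.527, 1.433, -0, 1.181, -0.178], TCP at [0.197, 0.593, 0.231] pointing down, gripper open.
Joint ranges: [-3.08, 3.08], [-0.75, 2.2], [0.22, 2.44], [-1.43, 4.57], [0, 2.65], [-2.85, 2.85]. Speed limits (rad/s): [2.79, 2.79, 3.14, 3.14, 3.14, 3.14].

INTERFACE

Orientations are given as a unit quaternion [x, y, z, w].
In Python, from station import sense, snapshot, camera_model, sign_off, grip_depth gives the robot as it stands.
- The arm moves only by the tool play_rows, never from a script. Its argument "deltas" is a list of rows, each a list of 6 numbers: the shift along the tool's x, y, z in m, then the turn, a rotation vector about the tool's x, y, z in rad. A call has 1 to 12 rows; each row is the pose to reach, as a shift and turn from the pose commanded when the call began, along the tool's axes at that moment; what a row does not reach only later rows make up. A row lasts 1/10 s, in which the tool goes at most 50 mm and 8.59 degrees, less where a joint would pass 70% of its speed; a pose out of reach is approached as far as the arm can. A call with a gripper value outside its range is refused whole. "gripper" is the finger opening in m, from 0 to 0.0854, set as the call begins (left out, the last holds). The fingers move at their own pace and stop on an object; "force" is the grip in N (left out, the last holds). Time passes only in rows, so rows that repeat a pose let the fingers close. It gives the time, the measured TCP pose, the force and the opening at its end, in the units of the state.
- sense(): the state, without advancing time (a new reading comes with each control period).
- snapshot(name): name is "scene" or "top"; returns the picture (420x560x3 uint8, red, green, blue); there is no depth.
- camera_model(name): a dict with "fx", "fy", "cx", "cy" (pixels), "camera_from_world" (4x4, takes a point from world to camera coordinates). Camera axes: x right, y up, looking along -z (the intrinsics and any distortion apply to the point x, -y, -z); pixel columns grow to the right and rows downward; lengths in m; the calibration is good to about 2 mm. A picture is of the moment at which its call begins. camera_model takes no time and is no camera call.
- sign_off(): hands the job in, once; it reports no verdict.
The state is a dict: "t": time; "q": joint angles; "qd": joint speeds; "tau": joint torques, N m; "tcp_pos": TCP position; "tool_rot": TCP orientation; "force": force on the tool from outside, world axes, zero at the start; "ft_torque": the same for the moment, N m; "finger_gap": opening from 0.0 (shut) to 1.0 (fully open).
Only numpy, scipy, OpenCV 4.12 (cv2) and the standard library are available. Lean on these libraries where they do the work, as an engineer would, in place of code of your own. Each camera call takes 0.05 s, during which the arm holds its last target.

## Working session

There is one attempt and no reset: what is moved stays moved. The work goes in short steps, Python scripts to look and compute and a tool call to move; the robot and the scene stay as the last step left them, time stands still between calls to the robot, and variables do not carry over. Pictures are saved under pics/ and viewed, and the job is handed in when it is done.

Besides the shell and the picture viewer there is one more tool, called after "Call:" as name(argument=value, ...), one argument or row to a line, values as JSON. play_rows: Moves the arm, as the interface text tells. Its arguments: {"type":"object","properties":{"deltas":{"type":"array"},"gripper":{"type":"number"},"force":{"type":"number"}},"required":["deltas"]}

```bash
ls; mkdir -p pics; python3 - <<'E'
from station import *
import cv2,numpy as np
print(sense()); print(grip_depth)
for n in("scene","top"):
    cv2.imwrite(f"pics/{n}0.png",cv2.cvtColor(snapshot(n),cv2.COLOR_RGB2BGR)); print(n,camera_model(n))
E
```

```text
pics
{'t': 0.0, 'q': array([ 1.07148988e+00,  5.28445618e-01,  1.43392101e+00,  1.79398741e-05,
        1.18135922e+00, -1.78489750e-01]), 'qd': array([-0.00149822, -0.00122344, -0.00041615,  0.00076316, -0.00055214,
        0.0002153 ]), 'tau': array([ 5.49498855e-04, -4.42349625e+01, -1.78024113e+01, -3.39094941e-04,
        8.56089173e-03,  1.77752948e-06]), 'tcp_pos': array([0.19670303, 0.5924885 , 0.23034027]), 'tool_rot': array([ 0.69873761, -0.11319862,  0.11268609, -0.69731891]), 'force': array([-0.19262558,  0.0536242 ,  0.20068885]), 'ft_torque': array([ 0.01698683,  0.00864671, -0.00915229]), 'finger_gap': 0.9995076130272014}
0.0187
scene {'fx': 447.62884544241905, 'fy': 447.62884544241905, 'cx': 291.3158918277876, 'cy': 203.7678347567253, 'camera_from_world': array([[-0.79067524,  0.61223357, -0.00164897,  0.29722392],
       [-0.51875142, -0.66851147,  0.53290654,  0.33220353],
       [ 0.32516092,  0.42221141,  0.8461725 , -1.54148342],
       [ 0.        ,  0.        ,  0.        ,  1.        ]])}
top {'fx': 398.7896478537831, 'fy': 398.7896478537831, 'cx': 279.23977230483246, 'cy': 203.05963119194948, 'camera_from_world': array([[-0.02484449, -0.99960277,  0.01330585,  0.14710764],
       [ 0.99397128, -0.02327835,  0.10714106, -0.52467905],
       [-0.10678876,  0.0158875 ,  0.99415479, -1.32030895],
       [ 0.        ,  0.        ,  0.        ,  1.        ]])}
```

View pics/scene0.png

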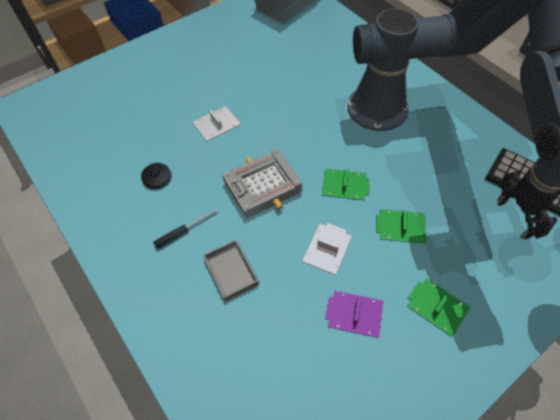

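View pics/top0.png

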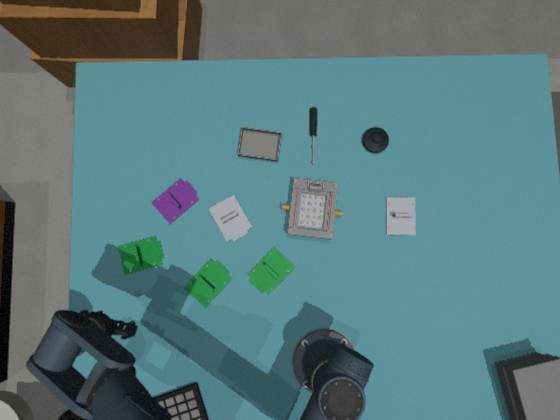

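The scene view shows white plates at (327,248) and (217,123). In the top view they are at (230,218) and (400,216), with the housing at (312,208). The green plates, (209,282), (271,270) and (142,255) in top, and the purple one at (175,201) are lookalikes. I'll enlarge the white ones.

```bash
python3 - <<'E'
import cv2,numpy as np
t=cv2.imread("pics/top0.png");s=cv2.imread("pics/scene0.png")
def crop(im,x,y,w,h,k,n): cv2.imwrite(n,cv2.resize(im[y:y+h,x:x+w],None,fx=k,fy=k,interpolation=cv2.INTER_CUBIC))
crop(t,200,185,65,65,9,"pics/c1.png")
crop(t,280,170,70,75,8,"pics/c2.png")
a=t[190:245,380:420];b=s[100:145,185:250]
crop(t,375,190,50,50,6,"pics/c3.png")
crop(s,295,215,65,65,9,"pics/c4.png")
crop(s,215,140,95,80,8,"pics/c5.png")
E
```

```text
(no output)
```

View pics/c1.png

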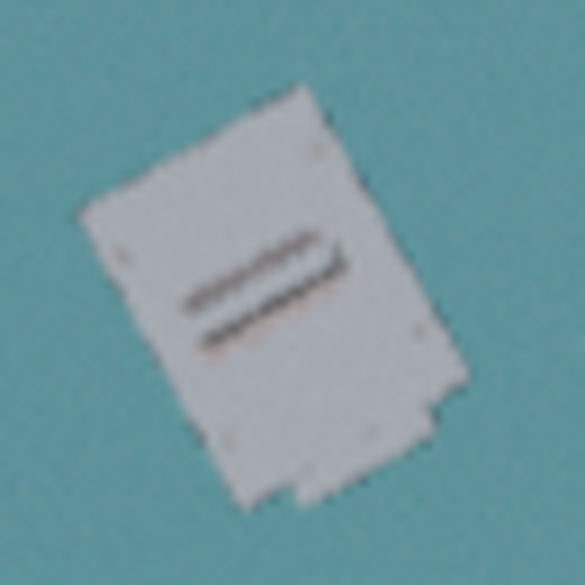

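View pics/c2.png

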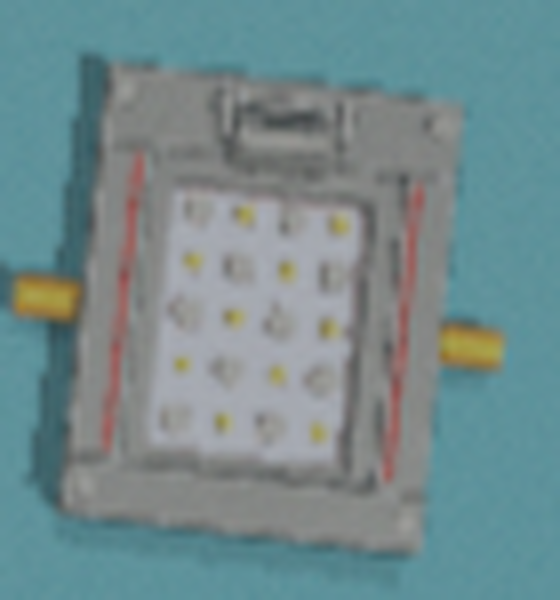

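View pics/c3.png

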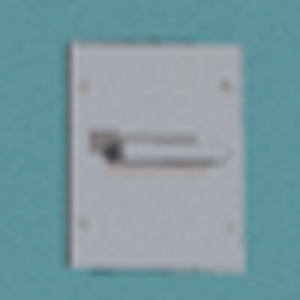

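View pics/c4.png

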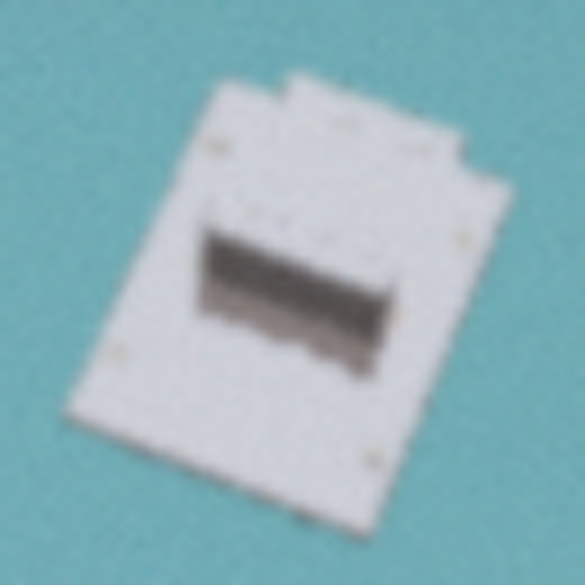

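View pics/c5.png

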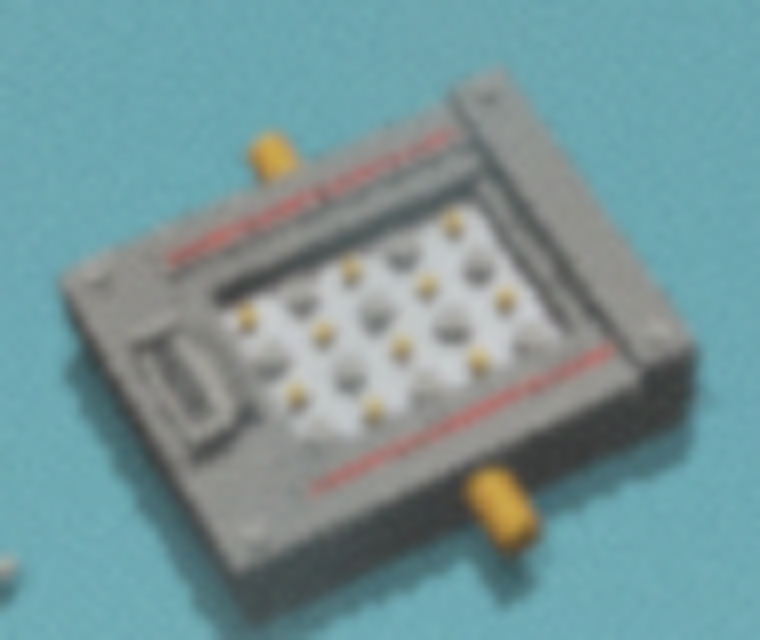

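The white plate at top (230,218) has a tongue, towards (240,235), and the one at (400,216) has none. The housing's latch is at the far (+x) end, top (315,185), and its lip is near the robot. I'll fit both poses from both cameras.

```bash
cat > h.py <<'E'
import numpy as np,cv2
from scipy.optimize import least_squares
from scipy.spatial.transform import Rotation as R
import json
CM=json.load(open('cm.json'))
def proj(n,P):
    m=CM[n];T=np.array(m['camera_from_world']);p=np.atleast_2d(P)@T[:3,:3].T+T[:3,3]
    return np.c_[m['cx']+m['fx']*p[:,0]/-p[:,2], m['cy']+m['fy']*-p[:,1]/-p[:,2]]
def pl(pose,L):
    x,y,a=pose[:3];L=np.atleast_2d(L).astype(float)/1000
    c,s=np.cos(a),np.sin(a)
    return np.c_[x+c*L[:,0]-s*L[:,1],y+s*L[:,0]+c*L[:,1],L[:,2]]
def un(pts,k,off): return (np.array(pts,float)+.5)/k-.5+np.array(off)
E
cat > fit.py <<'E'
from h import *
C=np.array([(65,-50,4),(65,50,4),(-65,50,4),(-65,-50,4),(-76,30,4),(-76,-30,4)])
ct=un([(303,85),(80,212),(245,510),(468,378),(300,506),(435,430)],9,(200,185))
cs=un([(70,408),(375,535),(512,185),(225,80),(465,133),(290,70)],9,(295,215))
def f(p,cams=('top','scene')):
    r=[]
    if 'top' in cams: r.append(proj('top',pl(p,C))-ct)
    if 'scene' in cams: r.append(proj('scene',pl(p,C))-cs)
    return np.concatenate(r).ravel()
for cams in (('top',),('scene',),('top','scene')):
    s=least_squares(f,[.5,.25,.4],args=(cams,)); print('cover',cams,s.x.round(4),np.abs(s.fun).max().round(2))
cov=s.x
def Hh(z): return np.array([(-90,75,53),(-90,-75,53),(100,75,z),(100,-75,z)])
ht=un([(62,514),(418,553),(108,64),(463,101)],8,(280,170))
hs=un([(697,345),(500,68),(235,577),(64,284),(637,380),(450,93)],8,(215,140))
def g(p,cams=('top','scene')):
    H=Hh(p[3]*1000);r=[]
    if 'top' in cams:r.append(proj('top',pl(p,H))-ht)
    if 'scene' in cams:r.append(proj('scene',pl(p,np.r_[H,[(-66.5,75,53),(-66.5,-75,53)]]))-hs)
    return np.r_[np.concatenate(r).ravel(),(p[3]-.046)*300]
for cams in (('top',),('scene',),('top','scene')):
    s=least_squares(g,[.55,0,0,.046],args=(cams,)); print('housing',cams,s.x.round(4),s.fun.round(2))
hou=s.x
np.save('cov.npy',cov);np.save('hou.npy',hou[:3])
k=6
for n,x,y,w,h in(("top",200,165,150,85),("scene",215,140,130,100)):
    im=cv2.imread(f"pics/{n}0.png");im=cv2.resize(im[y:y+h,x:x+w],None,fx=k-1,fy=k-1,interpolation=cv2.INTER_CUBIC)
    def d(P,col):
        q=((proj(n,P)-[x,y]+.5)*(k-1)-.5);cv2.polylines(im,[np.int32(q*16)],True,col,1,cv2.LINE_AA,4)
    d(pl(cov,C[[0,1,2,3]]),(0,0,255));d(pl(cov,[(5,30,38),(5,-30,38),(-5,-30,38),(-5,30,38)]),(0,0,255))
    d(pl(hou,Hh(46)[[0,1,3,2]]),(255,0,0));d(pl(hou,[(-66.5,53,46),(66.5,53,46),(66.5,-53,46),(-66.5,-53,46)]),(0,255,255))
    d(pl(hou,[(-66.5,75,53),(-66.5,-75,53)]),(255,0,255)); d(pl(hou,[(61.5,20,49.3),(61.5,-20,49.3)]),(255,0,255))
    cv2.imwrite(f"pics/o_{n}.png",im)
E
python3 - <<'E'
from station import *
import json
json.dump({n:{k:(v.tolist() if hasattr(v,'tolist') else v) for k,v in camera_model(n).items()} for n in("top","scene")},open('cm.json','w'))
E
python3 fit.py
```

```text
cover ('top',) [0.4855 0.3041 0.4942] 0.6
cover ('scene',) [0.4858 0.3063 0.5061] 0.77
cover ('top', 'scene') [0.4856 0.3053 0.5013] 1.03
housing ('top',) [ 0.5024  0.0256 -0.1346  0.046 ] [-0.35 -0.07  0.49  0.08 -0.09 -0.16 -0.05  0.14  0.01]
housing ('scene',) [ 0.5057  0.0302 -0.1432  0.045 ] [ 0.25  0.42  0.31  0.23 -0.11  0.32 -1.06 -0.49  0.77 -0.68 -0.17  0.07
 -0.3 ]
housing ('top', 'scene') [ 0.5042  0.0278 -0.1433  0.0432] [-1.28 -0.83 -0.48 -0.29 -0.55 -0.7  -0.65 -0.02  0.15 -0.35  0.24 -0.46
 -0.09 -0.18 -0.99 -0.88  0.68 -1.45 -0.24 -0.63 -0.84]
```

View pics/o_top.png

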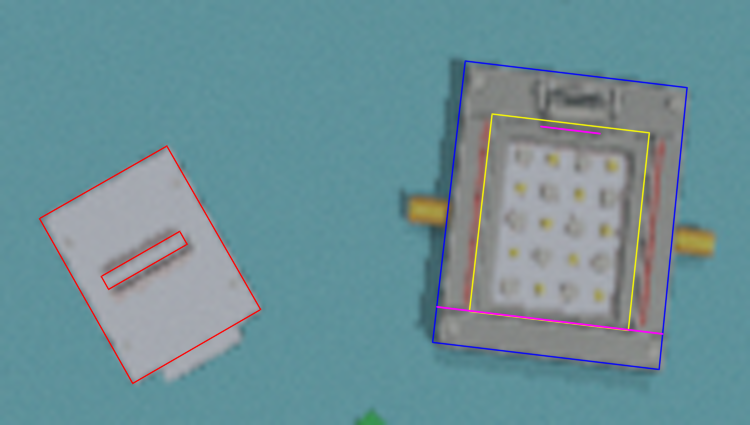

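View pics/o_scene.png

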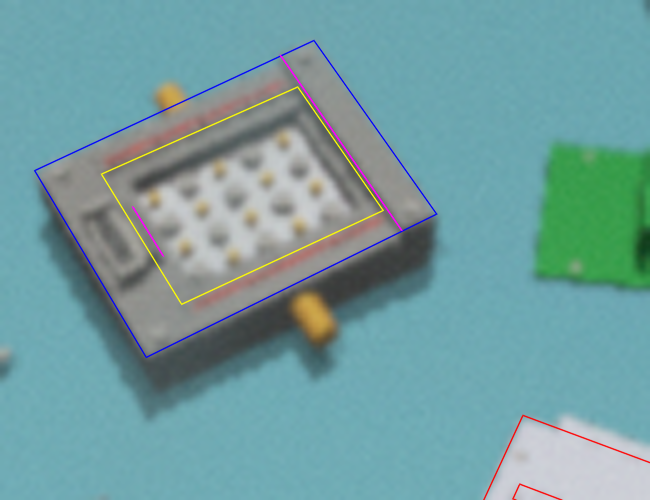

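The top overlay matches to about 1 px, but the two cameras disagree by about 4 mm on the housing. I'll grasp first, then align the held cover over the housing by eye. Next I plan the grasp.

```bash
cat >> h.py <<'E'
def Rz(a): return R.from_rotvec([0,0,a])
def tool_R(heading,flip,tilt=0.):
    # tool y down, tool z along +-object x ; tilt: +x end up
    x=np.array([1,0,0])*flip; y=np.array([0,0,-1.]); 
    M=np.c_[np.cross(y,x),y,x]
    return Rz(heading)*R.from_rotvec([0,-tilt,0])*R.from_matrix(M)
def delta(s,p,Rt):
    R0=R.from_quat(s['tool_rot']); 
    return np.r_[R0.inv().apply(np.array(p)-s['tcp_pos']),(R0.inv()*Rt).as_rotvec()].round(4)
E
python3 - <<'E'
from station import *; from h import *
s=sense(); print(R.from_quat(s['tool_rot']).as_matrix().round(3))
c=np.load('cov.npy')
for fl in(1,-1): print(fl,delta(s,[c[0],c[1],.12],tool_R(c[2],fl)).tolist())
E
```

```text
[[ 0.949 -0.001  0.315]
 [-0.315 -0.002  0.949]
 [-0.    -1.    -0.002]]
1 [0.3647, 0.1107, -0.1813, 0.002, 0.7487, 0.0004]
-1 [0.3647, 0.1107, -0.1813, 0.0005, -2.3929, -0.0025]
```

Call:
play_rows(
  deltas=[
    [0.365,0.06,-0.181,0,0.749,0],
    [0.365,0.06,-0.181,0,0.749,0],
    [0.365,0.06,-0.181,0,0.749,0],
    [0.365,0.06,-0.181,0,0.749,0],
    [0.365,0.06,-0.181,0,0.749,0],
    [0.365,0.06,-0.181,0,0.749,0],
    [0.365,0.06,-0.181,0,0.749,0],
    [0.365,0.06,-0.181,0,0.749,0],
    [0.365,0.11,-0.181,0,0.749,0],
    [0.365,0.11,-0.181,0,0.749,0],
    [0.365,0.11,-0.181,0,0.749,0],
    [0.365,0.11,-0.181,0,0.749,0],
  ],
  gripper=0.05,
)

```text
t: 1.3
tcp_pos: [0.4862, 0.3073, 0.1226]
tool_rot: [-0.608, 0.36, -0.36, 0.609]
force: [0.2, 0.2, 0.0]
finger_gap: 0.587
```

```bash
python3 - <<'E'
from station import *; from h import *
s=sense(); print(s['t'],s['tcp_pos'],s['finger_gap'],s['q'].round(2))
c=np.load('cov.npy')
print(delta(s,[c[0],c[1],.008],tool_R(c[2],1)).tolist())
for n in("top","scene"):
    im=cv2.cvtColor(snapshot(n),cv2.COLOR_RGB2BGR); cv2.imwrite(f"pics/{n}1.png",im)
a=cv2.imread('pics/top1.png')[150:260,170:290];b=cv2.imread('pics/scene1.png')[190:300,260:380]
cv2.imwrite('pics/v1.png',np.hstack([cv2.resize(q,(400,367)) for q in(a,b)]))
E
```

```text
1.3 [0.4861975  0.30731831 0.12257443] 0.5865576439697989 [ 0.37  0.61  1.66  0.    0.88 -0.13]
[0.0015, 0.1146, -0.0017, -0.0016, 0.001, -0.0]
```

View pics/v1.png

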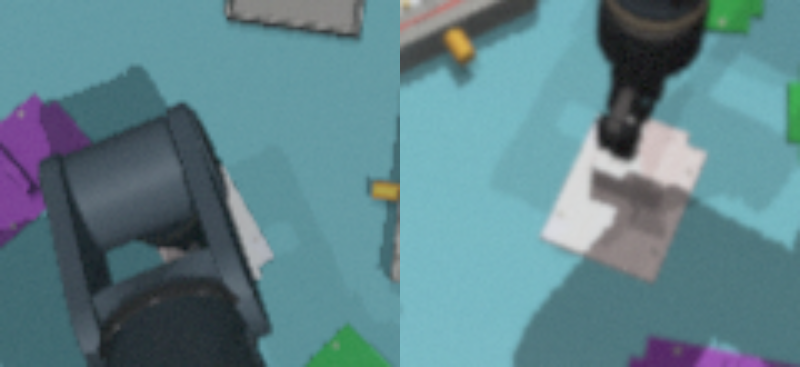

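The arm hangs over the rib, which the scene crop shows below the gripper at (620,180). Now I descend.

Call:
play_rows(
  deltas=[
    [0.001,0.04,-0.001,-0.001,0.001,0],
    [0.001,0.08,-0.001,-0.001,0.001,0],
    [0.001,0.1,-0.001,-0.001,0.001,0],
    [0.001,0.113,-0.001,-0.001,0.001,0],
    [0.001,0.113,-0.001,-0.001,0.001,0],
    [0.001,0.113,-0.001,-0.001,0.001,0],
  ],
)

```text
t: 2.0
tcp_pos: [0.4867, 0.3057, 0.0096]
tool_rot: [-0.608, 0.36, -0.361, 0.609]
force: [-1.0, 0.5, 0.1]
finger_gap: 0.587
```

```bash
python3 - <<'E'
from station import *; from h import *
s=sense(); print(s['t'],s['tcp_pos'],s['finger_gap'],s['force'].round(2))
for n in("top","scene"):
    im=cv2.cvtColor(snapshot(n),cv2.COLOR_RGB2BGR); cv2.imwrite(f"pics/{n}2.png",im)
a=cv2.imread('pics/top2.png')[170:270,180:280];b=cv2.imread('pics/scene2.png')[200:290,280:370]
cv2.imwrite('pics/v2.png',np.hstack([cv2.resize(q,(400,400)) for q in(a,b)]))
E
```

```text
2.0 [0.48673262 0.30572137 0.00960856] 0.5868987634523581 [-0.95  0.48  0.13]
```

View pics/v2.png

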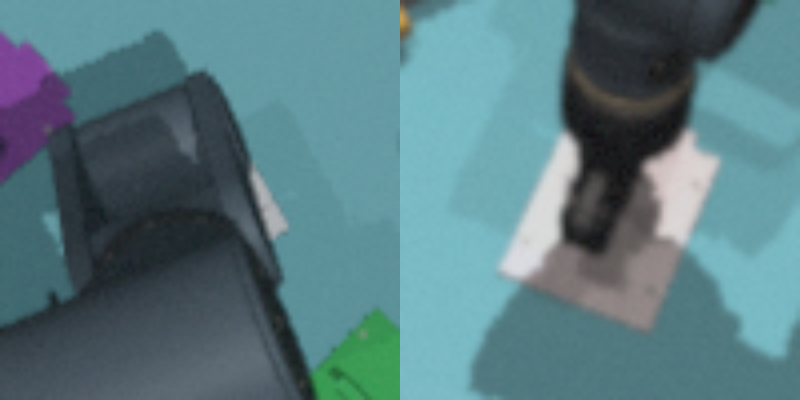

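The scene crop shows the finger over the rib, with nothing pushed. I close the gripper now.

Call:
play_rows(
  deltas=[
    [0,0,0,0,0,0],
    [0,0,0,0,0,0],
    [0,0,0,0,0,0],
    [0,0,0,0,0,0],
    [0,0,0,0,0,0],
  ],
  gripper=0.0,
  force=80,
)

```text
t: 2.6
tcp_pos: [0.4864, 0.305, 0.0091]
tool_rot: [-0.608, 0.361, -0.361, 0.608]
force: [-1.0, -0.7, 6.9]
finger_gap: 0.101
```

```bash
python3 - <<'E'
from station import *; from h import *
s=sense(); print(s['t'],s['tcp_pos'],s['finger_gap'],s['force'].round(2))
im=cv2.cvtColor(snapshot("scene"),cv2.COLOR_RGB2BGR); cv2.imwrite(f"pics/scene3.png",im)
cv2.imwrite('pics/v3.png',cv2.resize(im[205:285,285:365],None,fx=7,fy=7,interpolation=cv2.INTER_CUBIC))
E
```

```text
2.6 [0.48639391 0.3049972  0.00913997] 0.10105822909364909 [-0.97 -0.68  6.9 ]
```

View pics/v3.png

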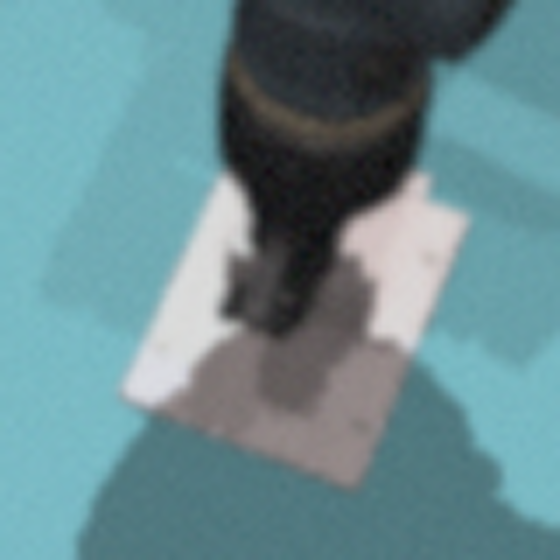

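```bash
cat >> h.py <<'E'
def target(tipX,tipZ,tilt,Y=0.,hou=(.504,.028,-.139),tcp_in_cover=(0,-.0005,.0091)):
    hx,hy,ha=hou
    Rt=R.from_rotvec([0,-tilt,0])
    p=np.array([tipX/1e3,Y/1e3,tipZ/1e3])+Rt.apply(np.array(tcp_in_cover)-[-.076,0,0])
    return Rz(ha).apply(p)+[hx,hy,0], tool_R(ha,1,tilt)
E
python3 - <<'E'
from station import *; from h import *
s=sense()
p,Rt=target(-50,110,.18); print(p,delta(s,p,Rt).tolist())
E
```

```text
[0.52685046 0.0242983  0.13255923] [0.2658, -0.1234, -0.099, 0.1737, 0.6371, -0.0574]
```

Call:
play_rows(
  deltas=[
    [0,-0.03,0,0,0,0],
    [0,-0.07,0,0,0,0],
    [0,-0.12,0,0,0,0],
    [0.04,-0.123,-0.02,0.03,0.1,-0.01],
    [0.08,-0.123,-0.035,0.06,0.22,-0.02],
    [0.12,-0.123,-0.05,0.09,0.34,-0.03],
    [0.16,-0.123,-0.065,0.12,0.46,-0.04],
    [0.2,-0.123,-0.08,0.15,0.56,-0.05],
    [0.24,-0.123,-0.09,0.174,0.637,-0.057],
    [0.266,-0.123,-0.099,0.174,0.637,-0.057],
    [0.266,-0.123,-0.099,0.174,0.637,-0.057],
    [0.266,-0.123,-0.099,0.174,0.637,-0.057],
  ],
)

```text
t: 3.85
tcp_pos: [0.526, 0.0236, 0.1309]
tool_rot: [0.421, -0.485, 0.579, -0.503]
force: [-0.3, 0.3, -2.7]
finger_gap: 0.1
```

```bash
python3 - <<'E'
from station import *; from h import *
s=sense(); print(s['t'],s['tcp_pos'],s['finger_gap'],s['force'].round(2))
p,Rt=target(-50,110,.18); print(p,delta(s,p,Rt).tolist())
for n in("top","scene"):
    im=cv2.cvtColor(snapshot(n),cv2.COLOR_RGB2BGR); cv2.imwrite(f"pics/{n}4.png",im)
a=cv2.imread('pics/top4.png')[140:260,250:370];b=cv2.imread('pics/scene4.png')[120:240,200:320]
cv2.imwrite('pics/v4.png',np.hstack([cv2.resize(q,(400,400)) for q in(a,b)]))
E
```

```text
3.85 [0.52599019 0.02356091 0.13090019] 0.1001614135863156 [-0.34  0.29 -2.71]
[0.52685046 0.0242983  0.13255923] [-0.0009, -0.0015, 0.001, 0.0028, -0.0017, 0.0001]
```

View pics/v4.png

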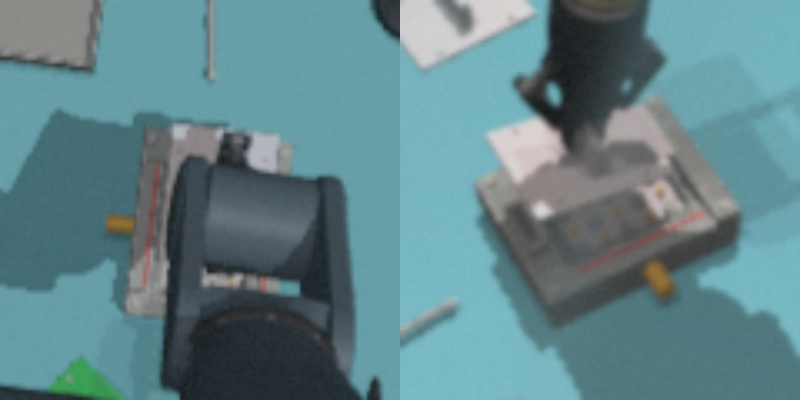

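```bash
python3 - <<'E'
from station import *; from h import *
s=sense()
p,Rt=target(-54,58,.18); print(p,delta(s,p,Rt).tolist())
E
```

```text
[0.52288904 0.02485251 0.08055923] [0.0004, 0.0491, -0.0117, 0.0028, 0.001, -0.0003]
```

Call:
play_rows(
  deltas=[
    [0,0.02,-0.005,0.002,0,0],
    [0,0.035,-0.008,0.003,0,0],
    [0,0.045,-0.011,0.003,0,0],
    [0,0.048,-0.012,0.003,0,0],
    [0,0.048,-0.012,0.003,0,0],
    [0,0.048,-0.012,0.003,0,0],
    [0,0.048,-0.012,0.003,0,0],
  ],
)

```text
t: 4.65
tcp_pos: [0.5241, 0.0245, 0.0827]
tool_rot: [0.42, -0.482, 0.58, -0.505]
force: [0.3, 0.1, -2.4]
finger_gap: 0.096
```

```bash
python3 - <<'E'
from station import *; from h import *
s=sense(); print(s['t'],s['tcp_pos'],s['finger_gap'],s['force'].round(2))
p,Rt=target(-54,58,.18); print(p,delta(s,p,Rt).tolist())
for n in("top","scene"):
    im=cv2.cvtColor(snapshot(n),cv2.COLOR_RGB2BGR); cv2.imwrite(f"pics/{n}5.png",im)
a=cv2.imread('pics/top5.png')[165:245,275:355];b=cv2.imread('pics/scene5.png')[140:220,215:315]
cv2.imwrite('pics/v5t.png',cv2.resize(a,None,fx=7,fy=7,interpolation=cv2.INTER_CUBIC))
cv2.imwrite('pics/v5s.png',cv2.resize(b,None,fx=7,fy=7,interpolation=cv2.INTER_CUBIC))
E
```

```text
4.65 [0.52409714 0.02453461 0.08271804] 0.09637200120018782 [ 0.3   0.13 -2.43]
[0.52288904 0.02485251 0.08055923] [-0.0001, 0.0019, -0.0016, -0.0038, 0.0005, 0.0]
```

View pics/v5t.png

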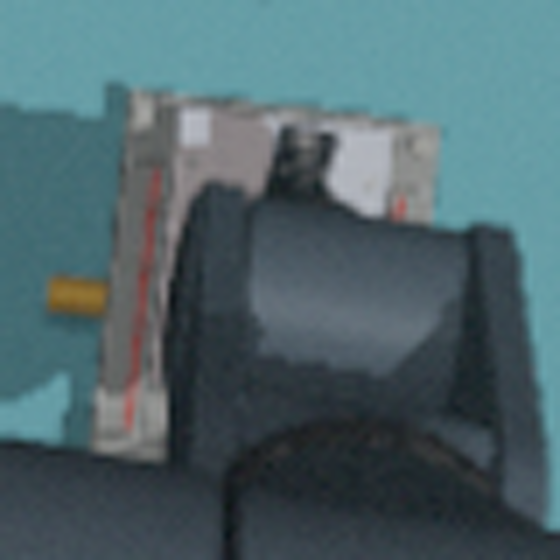

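View pics/v5s.png

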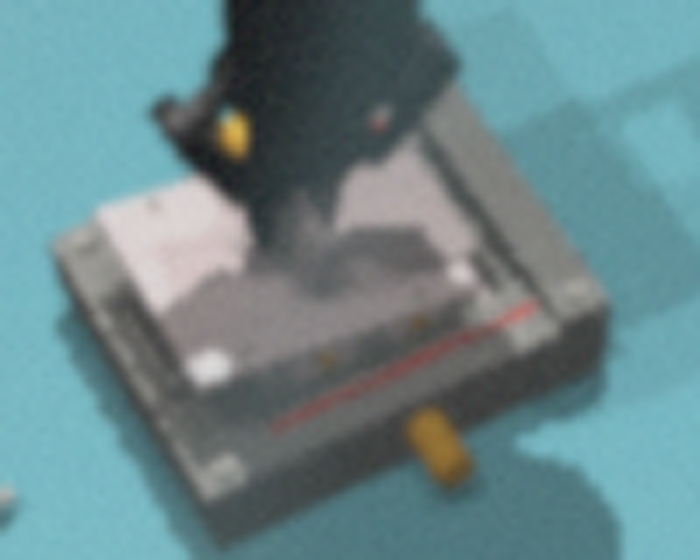

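```bash
cat > rel.py <<'E'
from h import *
import sys
# cover pose from measured TCP
tcp=np.array([.5241,.0245,.0827]);Rt=R.from_quat([0.42,-0.482,0.58,-0.505])
M=Rt.as_matrix(); xc=M[:,2]; zc=-M[:,1]; yc=np.cross(zc,xc); Rc=np.c_[xc,yc,zc]
print('heading',np.arctan2(xc[1],xc[0]),'tilt',np.arcsin(xc[2]))
def cov(L,d=(0,0)):
    return tcp+(np.array(L,float)/1e3-[0,0,.0091])@Rc.T+[d[0],d[1],0]
hp={'top':[.5024,.0256,-.1346],'scene':[.5057,.0302,-.1432]}
obs={'top':[((65,50,4),(176,107)),((65,-50,4),(394,125))],
 'scene':[((65,-50,4),(97,208)),((65,50,4),(192,390)),((-65,50,4),(492,292))]}
off={'top':(275,165),'scene':(215,140)}
for n in obs:
    L=[o[0] for o in obs[n]];px=un([o[1] for o in obs[n]],7,off[n])
    s=least_squares(lambda d:(proj(n,cov(L,d))-px).ravel(),[0,0])
    print(n,'shift',s.x.round(4),s.fun.round(2))
    tip=cov([(-76,0,0)],s.x)[0]; h=hp[n]
    print('  tip in housing',Rz(-h[2]).apply(tip-[h[0],h[1],0])*1e3, 'origin Y',Rz(-h[2]).apply(cov([(0,0,0)],s.x)[0]-[h[0],h[1],0])[1]*1e3)
E
python3 rel.py
```

```text
heading -0.13764283825194099 tilt 0.1837053096184921
top shift [0.0018 0.0011] [ 0.26 -0.46 -0.26  0.46]
  tip in housing [-49.74842699   3.35148517  59.86991368] origin Y 3.124121015972689
scene shift [0.0016 0.0036] [-0.49  0.55  1.51 -0.29 -1.08 -0.18]
  tip in housing [-52.94160194   0.41086617  59.86991368] origin Y 0.8261017839761696
```

```bash
cat > ov.py <<'E'
from h import *
exec(open('rel.py').read().split("hp=")[0])
hp={'top':[.5024,.0256,-.1346],'scene':[.5057,.0302,-.1432]}
sh={'top':(.0018,.0011),'scene':(.0016,.0036)}
k=8
def poly(im,n,P,col,x,y,cl=True):
    q=((proj(n,P)-[x,y]+.5)*k-.5);cv2.polylines(im,[np.int32(q*16)],cl,col,1,cv2.LINE_AA,4)
for n,x,y,w,h in(("top",285,172,60,68),("scene",217,140,95,75)):
  for f in '05':
    im=cv2.imread(f"pics/{n}{f}.png");im=cv2.resize(im[y:y+h,x:x+w],None,fx=k,fy=k,interpolation=cv2.INTER_CUBIC)
    H=hp[n]
    for P in ([(-90,75,53),(-90,-75,53),(-66.5,-75,53),(-66.5,75,53)],[(100,75,46),(100,-75,46)],[(-66.5,75,46),(100,75,46)],[(-66.5,-75,46),(100,-75,46)],[(100,75,0),(100,-75,0)],[(-90,75,0),(100,75,0)]):
        poly(im,n,pl(H,P),(255,0,0),x,y)
    poly(im,n,pl(H,[(-66.5,53,46),(66.5,53,46),(66.5,-53,46),(-66.5,-53,46)]),(0,255,255),x,y)
    if f=='5': poly(im,n,cov([(-65,50,4),(65,50,4),(65,-50,4),(-65,-50,4)],sh[n]),(0,0,255),x,y)
    cv2.imwrite(f"pics/ov_{n}{f}.png",im)
E
python3 ov.py; python3 -c "
import cv2,numpy as np
a,b=[cv2.imread(f'pics/ov_top{f}.png') for f in '05']
cv2.imwrite('pics/ovt.png',cv2.resize(np.hstack([a,b]),(800,453)))"
```

```text
heading -0.13764283825194099 tilt 0.1837053096184921
```

View pics/ovt.png

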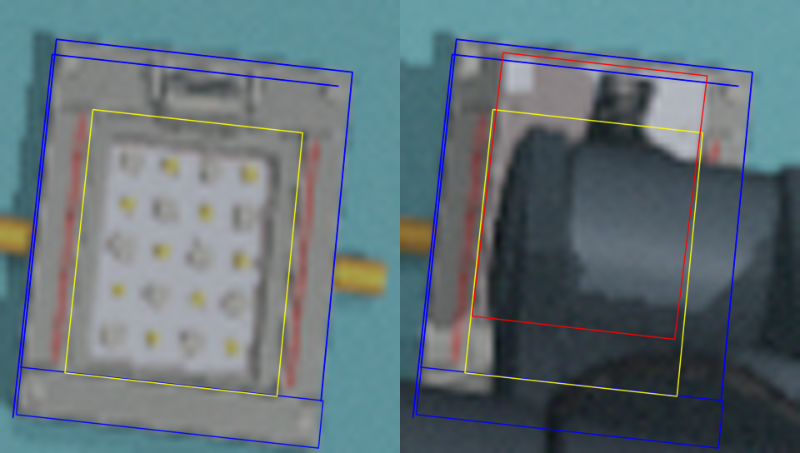

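View pics/ov_scene0.png

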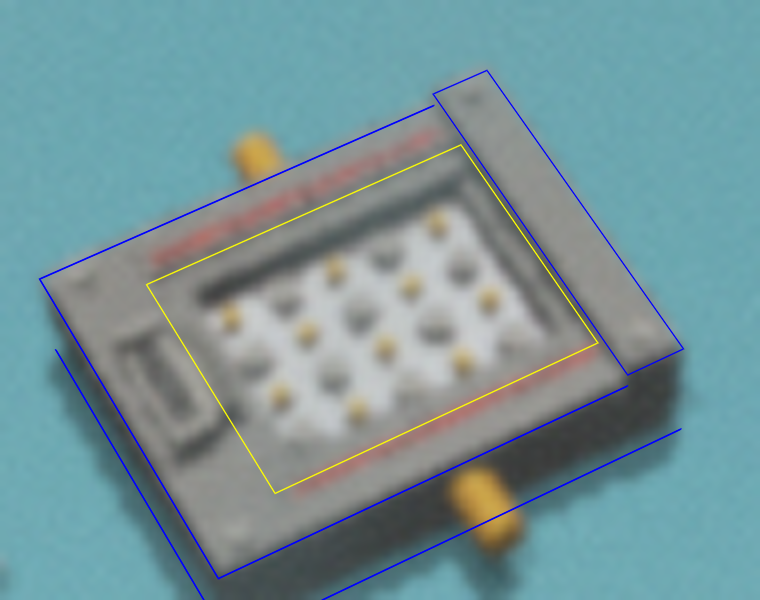

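View pics/ov_scene5.png

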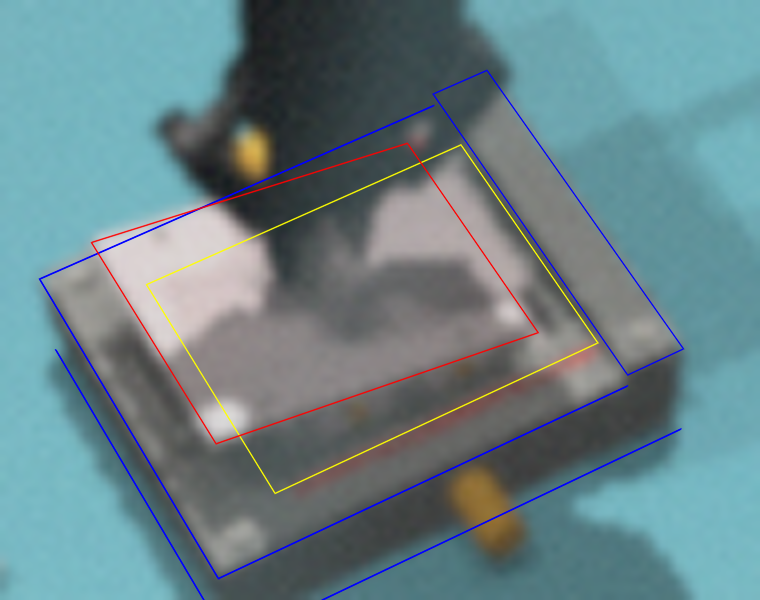

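```bash
cat > hf.py <<'E'
from h import *
# pixel coords in crops
red={'top':(un(np.array([(81,118),(55,358)])*960/800-0,8,(285,172)),un(np.array([(317,143),(290,386)])*960/800,8,(285,172))),
 'scene':(un([(300,490),(598,352)],8,(217,140)),un([(155,258),(435,130)],8,(217,140)))} # +y, -y
lip={'top':([(-90,75,53),(-90,-75,53)],un([(62,514),(418,553)],8,(280,170))),
 'scene':([(-90,75,53),(-90,-75,53),(-66.5,75,53),(-66.5,-75,53)],un([(697,345),(500,68),(637,380),(450,93)],8,(215,140)))}
def res(p,cams):
    r=[]
    for n,d in cams:
        q=p.copy()
        for sgn,pts in zip((1,-1),red[n]):
            a,b=proj(n,pl(p,[(-60,sgn*p[3]*1e3,46),(60,sgn*p[3]*1e3,46)]))
            nn=np.array([-(b-a)[1],(b-a)[0]])/np.linalg.norm(b-a)
            r+=list((pts-a)@nn)
        e=proj(n,pl(p,lip[n][0]))-lip[n][1]; r+=list(.7*e.ravel())
    return np.array(r)
for cams in ([('top',0)],[('scene',0)]):
    s=least_squares(res,[.504,.028,-.139,.058],args=(cams,)); print(cams,s.x.round(4),s.fun.round(2))
E
python3 hf.py
```

```text
[('top', 0)] [ 0.5023  0.0249 -0.1414  0.0592] [-0.07  0.11  0.16 -0.11 -0.22 -0.16  0.35  0.17]
[('scene', 0)] [ 0.5058  0.0276 -0.1525  0.0598] [ 0.08  0.28 -0.18  0.58 -0.28  0.11  0.07 -0.12  0.06 -0.7  -0.29 -0.27]
```

The opening (yellow) and the held plate (red) line up to within a few mm. With the red stripes included, both cameras agree that the cover sits about 3 mm too far to +y, with its tip at X about -51 (lip edge at -66.5). I'll correct that and lower it in front of the pocket.

```bash
cat >> h.py <<'E'
HA=-.142
def eff():
    tcp=np.array([.5241,.0245,.0827]); Rt=R.from_rotvec([0,-.1837,0])
    o=np.array([-.0515,.0032,.0599])+Rt.apply([.076,0,.0091])
    return tcp-Rz(HA).apply(o)
def tgt(X,Z,tilt,Y=0): 
    e=eff(); return target(X,Z,tilt,Y,(e[0],e[1],HA),(0,0,.0091))
def house(s):
    M=R.from_quat(s['tool_rot']).as_matrix();xc=M[:,2];zc=-M[:,1];yc=np.cross(zc,xc);Rc=np.c_[xc,yc,zc]
    e=eff(); f=lambda L:(Rz(-HA).apply(s['tcp_pos']+Rc@(np.array(L)/1e3-[0,0,.0091])-[e[0],e[1],0])*1e3).round(1)
    return dict(tip=f([-76,0,0]),front=f([-65,0,0]),o=f([0,0,0]),free=f([65,0,4]),tilt=round(float(np.arcsin(xc[2])),4),head=round(float(np.arctan2(xc[1],xc[0])),4))
E
python3 - <<'E'
from station import *; from h import *
s=sense(); print(eff(),s['tcp_pos'],house(s))
p,Rt=tgt(-54,44,.18); print(delta(s,p,Rt).tolist())
E
```

```text
[ 5.02305136e-01  2.43833058e-02 -2.96990702e-05] [0.52393512 0.02441251 0.08263108] {'tip': array([-51.7,   2.9,  59.8]), 'front': array([-40.8,   2.9,  61.8]), 'o': array([23.1,  3.1, 73.7]), 'free': array([86.2,  3.3, 89.5]), 'tilt': 0.1835, 'head': -0.1387}
[0.0031, 0.0154, -0.0052, -0.0035, 0.0032, -0.0005]
```

Call:
play_rows(
  deltas=[
    [0.003,0,-0.002,-0.003,0.003,0],
    [0.003,0.008,-0.004,-0.003,0.003,0],
    [0.003,0.0155,-0.0052,-0.003,0.003,0],
    [0.003,0.0155,-0.0052,-0.003,0.003,0],
    [0.003,0.0155,-0.0052,-0.003,0.003,0],
  ],
)

```text
t: 5.25
tcp_pos: [0.5204, 0.0219, 0.0652]
tool_rot: [0.42, -0.485, 0.579, -0.503]
force: [-0.2, 0.0, -2.5]
finger_gap: 0.104
```

```bash
python3 - <<'E'
from station import *; from h import *
s=sense(); print(s['t'],s['force'].round(1),s['ft_torque'].round(2),house(s))
for t in((-54,44),(-64,41),(-74,41)):
    p,Rt=tgt(*t,.18); print(t,delta(s,p,Rt).tolist())
im=cv2.cvtColor(snapshot("scene"),cv2.COLOR_RGB2BGR); cv2.imwrite(f"pics/scene6.png",im)
cv2.imwrite('pics/v6.png',cv2.resize(im[140:220,215:315],None,fx=7,fy=7,interpolation=cv2.INTER_CUBIC))
E
```

```text
5.25 [-0.2  0.  -2.5] [0.01 0.19 0.  ] {'tip': array([-54.9,   0.1,  42.8]), 'front': array([-44.1,   0.1,  44.8]), 'o': array([19.9,  0.1, 56.3]), 'free': array([83.2,  0.1, 71.7]), 'tilt': 0.1779, 'head': -0.1419}
(-54, 44) [0.0001, -0.0012, 0.0011, 0.0021, 0.0001, -0.0005]
(-64, 41) [0.0001, 0.0, -0.0093, 0.0021, 0.0001, -0.0005]
(-74, 41) [0.0001, -0.0018, -0.0191, 0.0021, 0.0001, -0.0005]
```

View pics/v6.png

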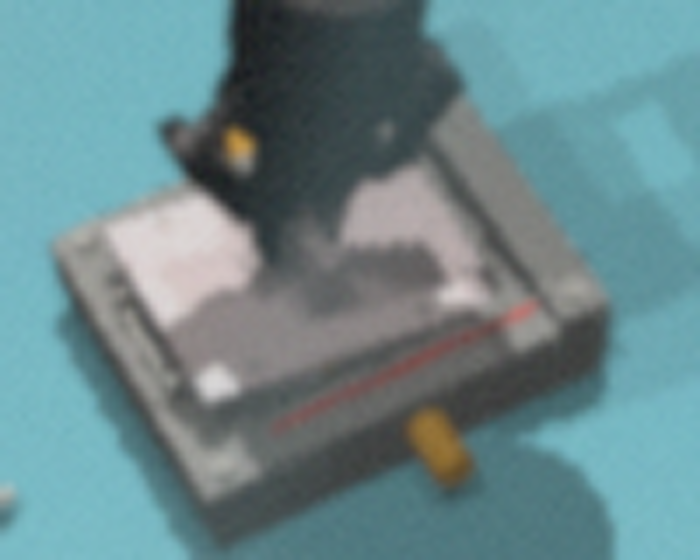

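The scene crop shows the cover over the opening with its front edge parallel to the lip, and the near-side gap to the red stripe looks even. I approach to just short of the lip.

Call:
play_rows(
  deltas=[
    [0,0.001,-0.003,0.002,0,0],
    [0,0.001,-0.006,0.002,0,0],
    [0,0,-0.0085,0.002,0,0],
    [0,0,-0.0085,0.002,0,0],
    [0,0,-0.0085,0.002,0,0],
  ],
)

```text
t: 5.8
tcp_pos: [0.5125, 0.023, 0.0645]
tool_rot: [0.419, -0.484, 0.58, -0.504]
force: [0.1, 0.3, -2.4]
finger_gap: 0.105
```

```bash
python3 - <<'E'
from station import *; from h import *
s=sense(); print(s['t'],s['force'].round(1),s['ft_torque'].round(2),house(s))
for t in((-64,41),(-70,41),(-75,41)):
    p,Rt=tgt(*t,.18); print(t,delta(s,p,Rt).tolist())
E
```

```text
5.8 [ 0.1  0.3 -2.4] [0.05 0.12 0.04] {'tip': array([-62.8,   0.1,  41.8]), 'front': array([-52. ,   0.1,  43.8]), 'o': array([12. ,  0.1, 55.6]), 'free': array([75.2,  0.1, 71.2]), 'tilt': 0.1816, 'head': -0.1417}
(-64, 41) [0.0001, 0.0007, -0.0013, -0.0016, 0.0003, -0.0005]
(-70, 41) [0.0001, -0.0004, -0.0072, -0.0016, 0.0003, -0.0005]
(-75, 41) [0.0001, -0.0013, -0.0121, -0.0016, 0.0003, -0.0005]
```

Call:
play_rows(
  deltas=[
    [0,0,-0.0025,-0.001,0,0],
    [0,-0.0003,-0.005,-0.001,0,0],
    [0,-0.0007,-0.0075,-0.001,0,0],
    [0,-0.001,-0.0095,-0.001,0,0],
    [0,-0.001,-0.0095,-0.001,0,0],
  ],
)

```text
t: 6.3
tcp_pos: [0.5025, 0.0245, 0.0635]
tool_rot: [0.42, -0.484, 0.58, -0.503]
force: [-0.3, -0.3, -2.4]
finger_gap: 0.101
```

```bash
python3 - <<'E'
from station import *; from h import *
s=sense(); print(s['t'],s['force'].round(1),s['ft_torque'].round(2),house(s))
for t in((-72,41),(-75,41),(-78,41)):
    p,Rt=tgt(*t,.18); print(t,delta(s,p,Rt).tolist())
E
```

```text
6.3 [-0.3 -0.3 -2.4] [ 0.03  0.17 -0.01] {'tip': array([-73. ,   0.1,  41. ]), 'front': array([-62.2,   0.1,  43. ]), 'o': array([ 1.8,  0.1, 54.6]), 'free': array([65. ,  0.1, 70.1]), 'tilt': 0.1794, 'head': -0.1417}
(-72, 41) [0.0001, 0.0002, 0.001, 0.0006, 0.0003, -0.0005]
(-75, 41) [0.0001, -0.0004, -0.002, 0.0006, 0.0003, -0.0005]
(-78, 41) [0.0001, -0.0009, -0.0049, 0.0006, 0.0003, -0.0005]
```

Call:
play_rows(
  deltas=[
    [0,-0.0002,-0.0015,0,0,0],
    [0,-0.0005,-0.003,0,0,0],
    [0,-0.0008,-0.0045,0,0,0],
    [0,-0.0009,-0.005,0,0,0],
  ],
)

```text
t: 6.7
tcp_pos: [0.4982, 0.0251, 0.0637]
tool_rot: [0.42, -0.484, 0.58, -0.503]
force: [0.9, -0.1, -1.9]
finger_gap: 0.101
```

```bash
python3 - <<'E'
from station import *; from h import *
s=sense(); print(s['t'],s['force'].round(1),s['ft_torque'].round(2),house(s))
im=cv2.cvtColor(snapshot("scene"),cv2.COLOR_RGB2BGR); cv2.imwrite(f"pics/scene7.png",im)
cv2.imwrite('pics/v7.png',cv2.resize(im[140:220,215:315],None,fx=7,fy=7,interpolation=cv2.INTER_CUBIC))
E
```

```text
6.7 [ 0.9 -0.1 -1.9] [0.04 0.05 0.05] {'tip': array([-77.3,   0.1,  41. ]), 'front': array([-66.5,   0.1,  43. ]), 'o': array([-2.6,  0.1, 54.7]), 'free': array([60.6,  0.1, 70.3]), 'tilt': 0.1808, 'head': -0.1417}
```

View pics/v7.png

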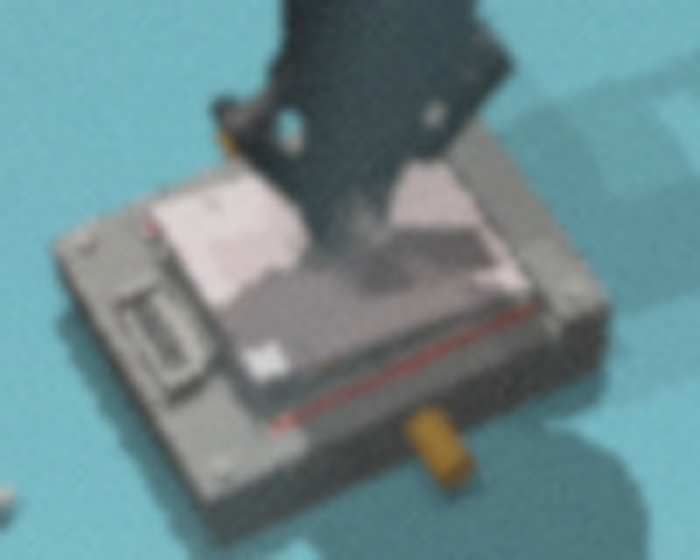

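The picture shows the plate's front edge against the lip, with the tongue no longer visible above it and the plate sitting between the red stripes. I nudge on to find the stop.

Call:
play_rows(
  deltas=[
    [0,-0.0002,-0.001,0,0,0],
    [0,-0.0004,-0.002,0,0,0],
    [0,-0.0004,-0.002,0,0,0],
  ],
)

```text
t: 7.05
tcp_pos: [0.4979, 0.025, 0.0641]
tool_rot: [0.419, -0.483, 0.581, -0.504]
force: [4.0, 1.1, -3.3]
finger_gap: 0.101
```

```bash
python3 - <<'E'
from station import *; from h import *
s=sense(); print(s['t'],s['force'].round(1),s['ft_torque'].round(2),house(s))
E
```

```text
7.05 [ 4.   1.1 -3.3] [ 0.13 -0.63 -0.01] {'tip': array([-77.5,   0. ,  41.2]), 'front': array([-66.7,   0. ,  43.2]), 'o': array([-2.8,  0. , 55.1]), 'free': array([60.4,  0. , 71. ]), 'tilt': 0.1843, 'head': -0.1419}
```

Contact with the stop: 4 N at about the expected X. The tongue tip reads about 10 mm under the lip. I feel for the side walls to centre Y.

Call:
play_rows(
  deltas=[
    [0,0.0003,0.0015,0,0,0],
    [0.001,0.0003,0.0015,0,0,0],
    [0.002,0.0003,0.0015,0,0,0],
    [0.003,0.0003,0.0015,0,0,0],
    [0.004,0.0003,0.0015,0,0,0],
    [0.004,0.0003,0.0015,0,0,0],
  ],
)

```text
t: 7.65
tcp_pos: [0.4979, 0.0219, 0.064]
tool_rot: [0.418, -0.484, 0.581, -0.503]
force: [5.3, 8.8, -2.0]
finger_gap: 0.103
```

```bash
python3 - <<'E'
from station import *; from h import *
s=sense(); print(s['t'],s['force'].round(1),s['ft_torque'].round(2),house(s))
E
```

```text
7.65 [ 5.3  8.8 -2. ] [ 1.49 -0.77 -0.07] {'tip': array([-77.1,  -2.8,  41.2]), 'front': array([-66.3,  -2.9,  43.2]), 'o': array([-2.3, -3.1, 55. ]), 'free': array([60.9, -3.2, 70.7]), 'tilt': 0.1823, 'head': -0.1449}
```

Call:
play_rows(
  deltas=[
    [-0.002,0,0,0,0,0],
    [-0.004,0,0,0,0,0],
    [-0.006,0,0,0,0,0],
    [-0.007,0,0,0,0,0],
    [-0.008,0,0,0,0,0],
    [-0.008,0,0,0,0,0],
  ],
)

```text
t: 8.25
tcp_pos: [0.4985, 0.029, 0.0637]
tool_rot: [0.419, -0.484, 0.58, -0.503]
force: [3.6, -3.3, -2.0]
finger_gap: 0.104
```

```bash
python3 - <<'E'
from station import *; from h import *
s=sense(); print(s['t'],s['force'].round(1),s['ft_torque'].round(2),house(s))
E
```

```text
8.25 [ 3.6 -3.3 -2. ] [-0.43 -0.51 -0.01] {'tip': array([-77.5,   4. ,  41.1]), 'front': array([-66.7,   4. ,  43. ]), 'o': array([-2.7,  4. , 54.8]), 'free': array([60.5,  4. , 70.4]), 'tilt': 0.1811, 'head': -0.1417}
```

The walls are at read Y -2.8 and +4.0, so the centre is at +0.7. The hook condition is met. I now work out the swing-down about the front edge.

```bash
python3 - <<'E'
from station import *; from h import *
s=sense()
for th,fz in((.18,42.8),(.14,42.6),(.11,42.5),(.09,42.3),(.06,42.1),(.03,42),(0,42),(-.01,41.5)):
    p,Rt=tgt(-66.2-11*np.cos(th),fz-11*np.sin(th),th,.7); print(th,delta(s,p,Rt).tolist())
E
```

```text
0.18 [0.0033, 0.0004, 0.0004, -0.0011, 0.0003, -0.0004]
0.14 [0.0033, 0.0032, 0.0007, -0.0411, 0.0003, -0.0004]
0.11 [0.0033, 0.0053, 0.0009, -0.0711, 0.0003, -0.0004]
0.09 [0.0033, 0.0068, 0.0009, -0.0911, 0.0003, -0.0004]
0.06 [0.0033, 0.0089, 0.0009, -0.1211, 0.0003, -0.0004]
0.03 [0.0033, 0.011, 0.0009, -0.1511, 0.0003, -0.0004]
0 [0.0033, 0.013, 0.0009, -0.1811, 0.0003, -0.0004]
-0.01 [0.0033, 0.0141, 0.0007, -0.1911, 0.0003, -0.0004]
```

Call:
play_rows(
  deltas=[
    [0.0033,0.0004,0.0005,0,0,0],
    [0.0033,0.0015,0.0005,-0.02,0,0],
    [0.0033,0.0032,0.0007,-0.041,0,0],
    [0.0033,0.0043,0.0008,-0.056,0,0],
    [0.0033,0.0053,0.0009,-0.071,0,0],
    [0.0033,0.0053,0.0009,-0.071,0,0],
  ],
)

```text
t: 8.85
tcp_pos: [0.4992, 0.0257, 0.0584]
tool_rot: [0.438, -0.505, 0.562, -0.488]
force: [2.3, -0.4, -0.5]
finger_gap: 0.104
```

```bash
python3 - <<'E'
from station import *; from h import *
s=sense(); print(s['t'],s['force'].round(1),s['ft_torque'].round(2),house(s))
for th,fz in((.09,42.3),(.06,42.1),(.03,42),(0,42),(-.01,41.5)):
    p,Rt=tgt(-66.2-11*np.cos(th),fz-11*np.sin(th),th,.7); print(th,delta(s,p,Rt).tolist())
E
```

```text
8.85 [ 2.3 -0.4 -0.5] [ 0.05 -0.45  0.02] {'tip': array([-77.8,   0.8,  41.1]), 'front': array([-66.8,   0.8,  42.3]), 'o': array([-2.2,  0.8, 49.3]), 'free': array([62. ,  0.8, 60.3]), 'tilt': 0.108, 'head': -0.1417}
0.09 [0.0001, 0.0013, 0.0008, -0.018, 0.0003, -0.0006]
0.06 [0.0001, 0.0034, 0.001, -0.048, 0.0003, -0.0006]
0.03 [0.0001, 0.0055, 0.0011, -0.078, 0.0003, -0.0006]
0 [0.0001, 0.0075, 0.0012, -0.108, 0.0003, -0.0006]
-0.01 [0.0001, 0.0086, 0.0012, -0.118, 0.0003, -0.0006]
```

Call:
play_rows(
  deltas=[
    [0,0.0013,0.0008,-0.018,0,0],
    [0,0.0023,0.0009,-0.033,0,0],
    [0,0.0034,0.001,-0.048,0,0],
    [0,0.0044,0.001,-0.063,0,0],
    [0,0.0044,0.001,-0.063,0,0],
  ],
)

```text
t: 9.35
tcp_pos: [0.4997, 0.0256, 0.0549]
tool_rot: [0.453, -0.522, 0.545, -0.473]
force: [-2.4, 0.1, 6.7]
finger_gap: 0.101
```

```bash
python3 - <<'E'
from station import *; from h import *
s=sense(); print(s['t'],s['force'].round(1),s['ft_torque'].round(2),house(s))
for th,fz in((.03,42),(0,42),(-.01,41.5),(-.02,40)):
    p,Rt=tgt(-66.2-11*np.cos(th),fz-11*np.sin(th),th,.7); print(th,delta(s,p,Rt).tolist())
E
```

```text
9.35 [-2.4  0.1  6.7] [-0.06 -0.4   0.11] {'tip': array([-78.3,   0.8,  42.5]), 'front': array([-67.3,   0.8,  42.9]), 'o': array([-2.4,  0.8, 45.8]), 'free': array([62.4,  0.9, 52.6]), 'tilt': 0.0434, 'head': -0.1413}
0.03 [0.0001, 0.0019, 0.0012, -0.0134, 0.0007, -0.0003]
0 [0.0001, 0.0038, 0.0014, -0.0434, 0.0007, -0.0003]
-0.01 [0.0001, 0.005, 0.0015, -0.0534, 0.0007, -0.0003]
-0.02 [0.0001, 0.0071, 0.0014, -0.0634, 0.0007, -0.0003]
```

Contact with the ramp, about 9 N. I keep swinging and pressing.

Call:
play_rows(
  deltas=[
    [0,0.0015,0.0008,-0.013,0,0],
    [0,0.003,0.001,-0.028,0,0],
    [0,0.0045,0.0012,-0.043,0,0],
    [0,0.0055,0.0012,-0.05,0,0],
    [0,0.0055,0.0012,-0.05,0,0],
  ],
)

```text
t: 9.85
tcp_pos: [0.5002, 0.0256, 0.0511]
tool_rot: [-0.465, 0.536, -0.532, 0.462]
force: [-6.0, 1.1, 26.0]
finger_gap: 0.097
```

```bash
python3 - <<'E'
from station import *; from h import *
s=sense(); print(s['t'],s['force'].round(1),s['ft_torque'].round(2),house(s))
for th,fz in((0,42),(-.02,40)):
    p,Rt=tgt(-66.2-11*np.cos(th),fz-11*np.sin(th),th,.7); print(th,delta(s,p,Rt).tolist())
im=cv2.cvtColor(snapshot("scene"),cv2.COLOR_RGB2BGR); cv2.imwrite(f"pics/scene8.png",im)
cv2.imwrite('pics/v8.png',cv2.resize(im[140:220,215:315],None,fx=7,fy=7,interpolation=cv2.INTER_CUBIC))
E
```

```text
9.85 [-6.   1.1 26. ] [-0.    0.52  0.03] {'tip': array([-78.3,   0.8,  42.6]), 'front': array([-67.3,   0.8,  42.5]), 'o': array([-2.3,  0.9, 42. ]), 'free': array([62.7,  0.9, 45.4]), 'tilt': -0.0081, 'head': -0.141}
0 [0.0002, -0.0, 0.001, 0.0081, 0.001, -0.0003]
-0.02 [0.0002, 0.0033, 0.0012, -0.0119, 0.001, -0.0003]
```

View pics/v8.png

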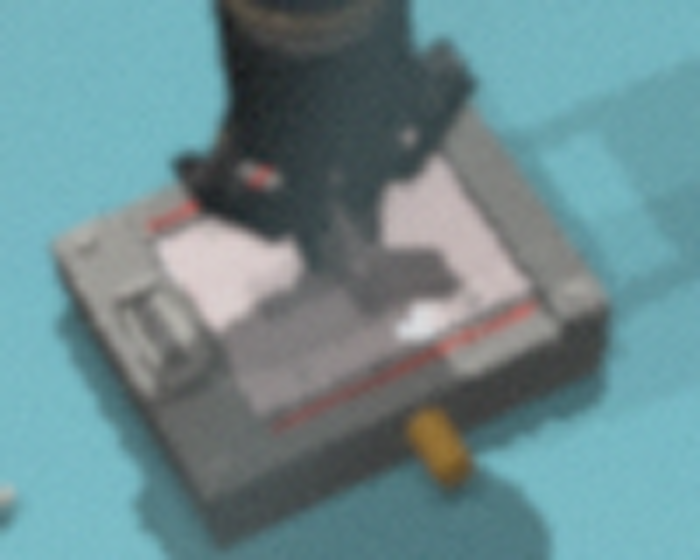

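The cover looks down flat between the stripes, with the latch frame at (160,320). I press slightly more to make sure, then ease off.

Call:
play_rows(
  deltas=[
    [0,0.001,0.0003,-0.005,0,0],
    [0,0.002,0.0005,-0.008,0,0],
    [0,0.002,0.0005,-0.008,0,0],
  ],
)

```text
t: 10.2
tcp_pos: [0.5001, 0.0256, 0.051]
tool_rot: [-0.467, 0.538, -0.53, 0.46]
force: [-11.8, 0.2, 42.4]
finger_gap: 0.103
```

```bash
python3 - <<'E'
from station import *; from h import *
s=sense(); print(s['t'],s['force'].round(1),s['ft_torque'].round(2),house(s))
E
```

```text
10.2 [-11.8   0.2  42.4] [-0.07  0.76  0.01] {'tip': array([-78.5,   0.8,  43.1]), 'front': array([-67.5,   0.8,  43. ]), 'o': array([-2.5,  0.9, 41.9]), 'free': array([62.6,  0.9, 44.9]), 'tilt': -0.0157, 'head': -0.1408}
```

Call:
play_rows(
  deltas=[
    [0,-0.002,-0.0005,0.006,0,0],
    [0,-0.004,-0.001,0.012,0,0],
    [0,-0.005,-0.001,0.015,0,0],
    [0,-0.005,-0.001,0.015,0,0],
  ],
)

```text
t: 10.6
tcp_pos: [0.501, 0.0254, 0.0512]
tool_rot: [0.463, -0.534, 0.534, -0.464]
force: [-0.4, -1.0, -0.9]
finger_gap: 0.1
```

```bash
python3 - <<'E'
from station import *; from h import *
s=sense(); print(s['t'],s['force'].round(1),s['ft_torque'].round(2),house(s))
E
```

```text
10.6 [-0.4 -1.  -0.9] [-0.05 -0.    0.05] {'tip': array([-77.4,   0.8,  42.1]), 'front': array([-66.4,   0.8,  42.1]), 'o': array([-1.4,  0.8, 42.1]), 'free': array([63.6,  0.8, 46.2]), 'tilt': 0.0007, 'head': -0.1417}
```

Unloaded it reads flat: z 42.1, free edge 46.2, about 1 N. I gently tug up at the free edge to test the latch.

Call:
play_rows(
  deltas=[
    [0,-0.0015,0,0.02,0,0],
    [0,-0.0025,0,0.035,0,0],
    [0,-0.0025,0,0.035,0,0],
  ],
)

```text
t: 10.9
tcp_pos: [0.5021, 0.0251, 0.0521]
tool_rot: [0.454, -0.524, 0.544, -0.472]
force: [8.2, -0.7, -19.6]
finger_gap: 0.102
```

```bash
python3 - <<'E'
from station import *; from h import *
s=sense(); print(s['t'],s['force'].round(1),s['ft_torque'].round(2),house(s))
E
```

```text
10.9 [  8.2  -0.7 -19.6] [0.14 0.33 0.01] {'tip': array([-76. ,   0.7,  40.2]), 'front': array([-65. ,   0.7,  40.6]), 'o': array([-0. ,  0.7, 43. ]), 'free': array([64.8,  0.7, 49.4]), 'tilt': 0.0371, 'head': -0.1421}
```

A 20 N upward resistance against a 2 N plate means the latch holds. I return to flat, press lightly, release and retreat.

Call:
play_rows(
  deltas=[
    [0,0.0015,0,-0.02,0,0],
    [0,0.0035,0,-0.038,0,0],
    [0,0.0045,0,-0.038,0,0],
    [0,0.0045,0,-0.038,0,0],
    [0,0.003,0,-0.036,0,0],
    [0,0.0025,0,-0.035,0,0],
    [0,0.0025,0,-0.035,0,0],
  ],
)

```text
t: 11.6
tcp_pos: [0.5018, 0.0253, 0.0518]
tool_rot: [0.463, -0.533, 0.535, -0.464]
force: [1.5, 0.2, -2.6]
finger_gap: 0.101
```

```bash
python3 - <<'E'
from station import *; from h import *
s=sense(); print(s['t'],s['force'].round(1),s['ft_torque'].round(2),house(s))
E
```

```text
11.6 [ 1.5  0.2 -2.6] [-0.06  0.03  0.02] {'tip': array([-76.6,   0.8,  42.4]), 'front': array([-65.6,   0.8,  42.5]), 'o': array([-0.6,  0.8, 42.7]), 'free': array([64.4,  0.9, 46.8]), 'tilt': 0.0029, 'head': -0.1417}
```

Call:
play_rows(
  deltas=[
    [0,0,0,0,0,0],
    [0,0,0,0,0,0],
    [0,0,0,0,0,0],
    [0,-0.01,0,0,0,0],
    [0,-0.03,0,0,0,0],
    [0,-0.06,0,0,0,0],
    [0,-0.1,0,0,0,0],
    [0,-0.15,0,0,0,0],
    [0,-0.15,0,0,0,0],
  ],
  gripper=0.03,
)

```text
t: 12.5
tcp_pos: [0.5059, 0.0247, 0.2086]
tool_rot: [0.459, -0.529, 0.539, -0.468]
force: [0.9, 0.2, 0.3]
finger_gap: 0.351
```

Call:
play_rows(
  deltas=[
    [0.05,0,0,0,0,0],
    [0.1,0,0,0,0,0],
    [0.15,0,0,0,0,0],
    [0.2,0,0,0,0,0],
    [0.25,0,0,0,0,0],
    [0.25,0,0,0,0,0],
    [0.25,0,0,0,0,0],
  ],
)

```text
t: 13.2
tcp_pos: [0.4655, -0.2232, 0.2016]
tool_rot: [0.462, -0.534, 0.535, -0.463]
force: [0.1, 0.7, -0.4]
finger_gap: 0.358
```

```bash
python3 - <<'E'
from station import *; from h import *
s=sense(); print(s['t'],s['tcp_pos'],s['force'].round(1),s['finger_gap'])
for n in("top","scene"):
    im=cv2.cvtColor(snapshot(n),cv2.COLOR_RGB2BGR); cv2.imwrite(f"pics/{n}9.png",im)
a=cv2.imread('pics/top9.png')[165:245,275:355];b=cv2.imread('pics/scene9.png')[135:225,215:315]
cv2.imwrite('pics/v9t.png',cv2.resize(a,None,fx=7,fy=7,interpolation=cv2.INTER_CUBIC))
cv2.imwrite('pics/v9s.png',cv2.resize(b,None,fx=6,fy=6,interpolation=cv2.INTER_CUBIC))
E
```

```text
13.2 [ 0.46552812 -0.22320901  0.20161368] [ 0.1  0.7 -0.4] 0.35835978257544926
```

View pics/v9t.png

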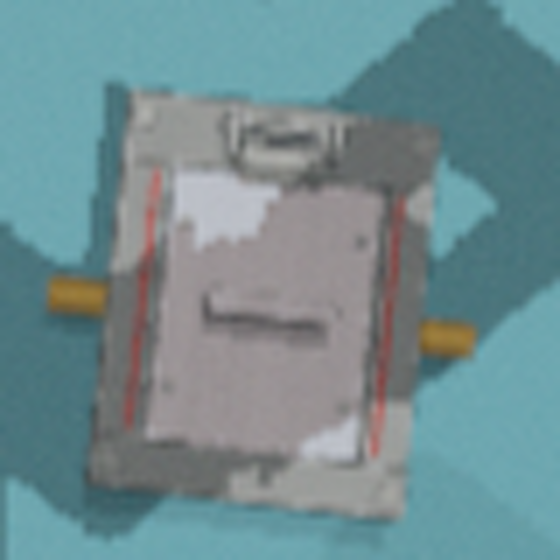

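View pics/v9s.png

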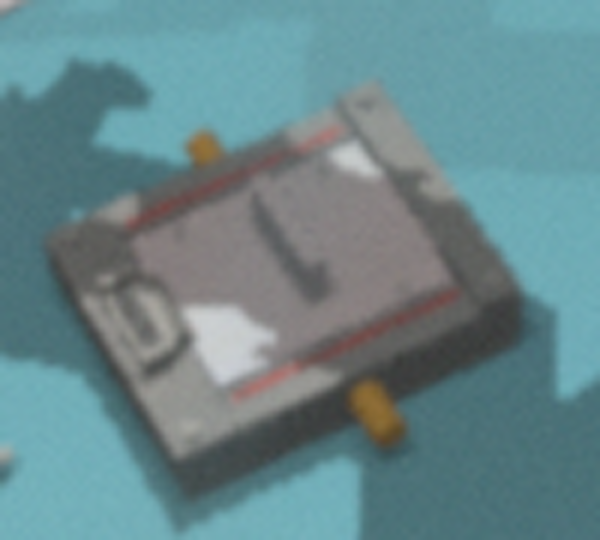

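Both views show the cover flat in the opening. I'll compare the latch with its initial picture before handing in.

```bash
python3 - <<'E'
import cv2,numpy as np
L=[]
for n,x,y in(("top",298,172),("scene",225,170)):
    L.append(np.hstack([cv2.resize(cv2.imread(f'pics/{n}{f}.png')[y:y+30,x:x+38],None,fx=10,fy=10,interpolation=cv2.INTER_CUBIC) for f in '09']))
cv2.imwrite('pics/lat.png',np.vstack(L))
E
```

```text
(no output)
```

View pics/lat.png

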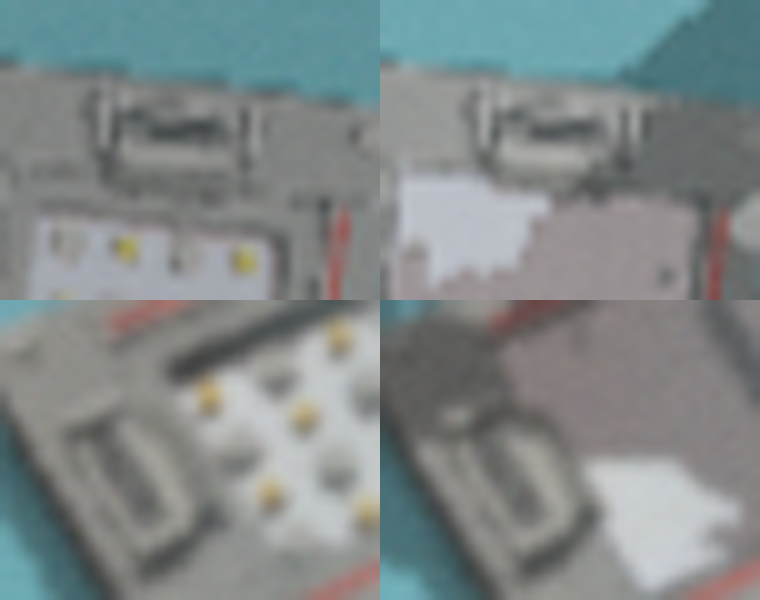

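The latch sits at the same pixels before and after in both views (top nose at about (180,165) and (560,165) in the montage halves), and it overlaps the plate's edge. I'm handing in.

```bash
python3 -c "
from station import *
print(sign_off())"
```

```text
the job is handed in; nothing more can be done
None
```

The tongued cover is on the housing, lying flat with the latch closed over its free edge. I let go, moved the arm clear and handed the job in at about 13 s of robot time. No verdict was reported.

**How it went:**
- I gripped the cover by its rib and carried it over tilted at 0.18 rad.
- The tongue went about 10 mm under the lip, until the front edge met its stop.
- I centred the cover by touching both side walls, then swung it down and pressed with about 42 N at the wrist.

**Last checks:**
- **Flatness:** before release, with the gripper unloaded, the tilt was about 0.003 rad. The free edge's top was at 46–47 mm; the limit is 47.5 mm.
- **Centring:** the cover was within about 0.2 mm of the centre between the side walls.
- **Latch:** a 20 N upward tug did not free the cover. The latch looks unmoved from its starting position in both cameras, and its nose overlaps the cover's edge.
- **Clear of the robot:** the arm is well away and reads close to zero force.

**What disagreed or was not checked:**
- The two cameras differed by up to about 4 mm on where the housing was, so I set the final fit by touch.
- Readings from the gripper are about 1 mm off in x. In the tug test the gripper read the free edge at 49.4 mm, which I took to be slip in the grip.
- I did not check the plain cover, screwdriver, weight and tray in the final pictures. No move was aimed at them, and I felt no contact away from the housing.

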